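Serve the breakfast roll with tongs

TASK

Breakfast is laid out on the bedroom console: take the steel tongs, pick the bread roll off the wooden board with them and hold it still over the white plate, about a hand's width above it. Use only the tongs on the roll, never the gripper itself, and leave the tumbler, the egg in its cup and the book alone. Do not put the roll down: finish while the gripper is still holding the tongs closed on the roll in the air.

Things in the scene. Friction and masses are not known exactly. Their poses are not given: they have to be found in the camera images.
- tongs: Sprung steel tongs, 203 mm long, 100 g, balanced at the origin, lying on the table on the edges of their two flat arms (24 mm tall, 3 mm thick), so the jaws close horizontally. Origin: on the centre line at the underside, midway along the grip zone. x points from the hinge (95 mm behind the origin) to the jaws (77 mm ahead), y across, z up.
- tongs_grip (a point): Middle of the black rubber grip zones, 12 mm above the tongs' origin: squeeze both arms here from outside, along the tongs' y, between two 4 mm ribs that leave 36 mm for a finger along x. 57 mm wide outside when free (65 over the ribs), 32 mm on the roll. The spring pushes each finger with 4 N free, 8.5 N at 32 mm: squeezed to 48 mm it can be carried still open.
- tongs_jaw (a point): Midway between the two jaws, 77 mm ahead of the tongs' origin, 12 mm above their underside: where the roll's centre belongs. Axes as the tongs. Jaws are shallow V shapes 24 mm tall, reaching 15 mm ahead of and behind this point; about 89 mm apart when free, 73 mm when the grip zone is squeezed to 48 mm, 44 mm on the roll. 20 to 25 N of squeeze at the grip zone holds the roll firmly.
- tongs_left (a joint): How far each arm is squeezed in from fully open, rad (both arms move together): 0 free, 0.13 when the jaws meet a 44 mm round thing, 0.20 the stop. Width over the grip zone is about 57 mm less 190 mm per rad.
- roll: Small round crusty bread roll, 44 mm in diameter, 41 mm tall, about 40 g, flat underneath, domed top with a light cross; its side is upright from 7 to 27 mm above its underside. Origin: centre of its underside, z up. It stands loose on the wooden board, not always at the middle.
- board: Round dark wooden serving board, 144 mm in diameter, 18 mm thick, fixed. Origin: centre of its underside, on the table.
- plate: White round ceramic side plate, 150 mm in diameter, 16 mm tall, fixed. Origin: centre of its underside, on the table.
- tumbler: Bystander: clear glass tumbler, 72 mm in diameter, 90 mm tall. Origin: centre of its underside.
- eggcup: Bystander: white egg cup with a pale brown egg in it, 48 mm in diameter, 68 mm tall in all. Origin: centre of its underside.
- book: Bystander: closed paperback lying flat, 124 x 184 x 18 mm. Origin: centre of its underside.
Things that resemble listed ones, but are neither listed nor needed, are in the scene too. Of the things like the roll, leave any that is purple or red; of the rest the larger one is meant.

How it is judged:
By the outcome, as a careful person would: the job done as asked, in the order asked, and still so for the second after the job is handed in, while the arm keeps its last pose, push and grip.
It also fails if it takes over 51 s, if anything falls off the work surface, if the arm or the gripper's body presses on something with over 40 N, if the wrist force passes 120 N, or if a joint passes its speed limit or range.

ROBOT

A 6-joint arm with a two-finger parallel gripper is mounted at the origin on the work surface. World frame = base frame: x ahead of the robot, y to its left, z up, the work surface at z = 0. Lengths are in mm, angles in degrees, forces in N, time in s.
With the tool pointing down it reaches from about 300 to 850 mm from the base axis. Payload 4.2 kg.
Tool frame: the origin (TCP) lies on the centre line of the jaws, within the pads' length; the fingertips stand 14 mm ahead of it and the grasp point (between the pads) lies 5 mm behind it (env.finger_overhang is the z of the fingertips in the tool frame, in mm); z points along the fingers, y is the line along which they close (so a half turn about z gives the same grasp; the last joint's range is limited). The gripper opens to 91 mm and grips with 3 to 60 N. Pads are 32 mm wide; open, the fingers measure 118 mm over their backs; the gripper's body (76 mm by 178 mm) begins 60 mm behind the grasp point.
Start: joints at [-76.031, 18.312, 89.639, -0, 72.044, -1.146], TCP at [149.934, -555.123, 227.976] pointing down, gripper open.
Joint ranges: [-177.97, 177.97], [-48.28, 115.42], [12.27, 149.76], [-77.06, 257.06], [2.81, 150.46], [-146.56, 146.56]. Speed limits (degrees/s): [147.25, 147.25, 180, 180, 180, 180].

INTERFACE

Orientations are given as [roll, pitch, yaw] about the fixed x, y, z axes, in that order (R = Rz(yaw) Ry(pitch) Rx(roll)).
In Python, from workcell import sensors, viewer, env gives the robot as it stands. The module is installed in compiled form; this text tells all that it offers.
- The arm moves only by the tool step_arm, never from a script. Its argument "plan" is one flat list of numbers, 6 for each row, row after row: the shift along the tool's x, y, z in cm, then the turn, a rotation vector about the tool's x, y, z in rad. In form: [x, y, z, wx, wy, wz, x, y, z, wx, wy, wz, ...]. A call has 1 to 5 rows; each row shifts and turns the commanded pose from where the row before left it, along the tool's axes as they then stand; what a row does not reach is not made up. A row lasts 1/12 s, in which the tool goes at most 41.7 mm and 7.16 degrees, less where a joint would pass 70% of its speed; a pose out of reach is approached as far as the arm can. A call is refused whole if a number of a shift passes 4.17 or a number of a turn 0.125, either way. A call with a gripper value outside its range is refused whole. "hand" is the finger opening in cm, from 0 to 9.12, set as the call begins (left out, the last holds). The fingers move at their own pace and stop on an object; "newtons" is the grip in N (left out, the last holds). Time passes only in rows, so rows that do not move let the fingers close. It gives the time, the measured TCP pose, the force, the opening and the grip force at its end, in the units of the state.
- sensors.state(): the state, without advancing time (a new reading comes with each control period).
- viewer.grab_frame(name): name is "scene" or "top" or "wrist"; returns a dict with "img" (400x640x3 uint8, red, green, blue), "fx", "fy", "cx", "cy" (pixels), "position" and "attitude" of the camera in the world. Camera axes: x right, y down, z forward; pixel columns grow to the right and rows downward; lengths in mm; the calibration is good to about 2 mm. A picture is of the moment at which its call begins. There is no depth.
- env.job_done(): hands the job in; it is judged then, once.
Trained networks look in a picture, given as the dict that the camera call returned (one of the last four; its "shot" number tells which), for a name from the list of things; names that differ only in an ending like _2 or _b are one class to them, and where a whole thing is asked for, a point or a joint stands for the part that bears it (a point fixed in the world has none). Each returns a list of dicts, best first, with "score" (0 to 1); they miss things now and then, are a little off and sometimes report something else, mostly with a low value. They report only what shows in the picture. A call takes as long as a camera call. They do not tell look-alikes from the thing itself.
- viewer.boxes_of(name, picture): "location" ([column, row] in pixels, amid what is visible of it).
- viewer.pinpoint(name, picture): "location" ([column, row] in pixels: a listed point, or the origin of a listed thing).
The state is a dict: "time_s": time; "qpos": joint angles; "qvel": joint speeds; "effort": joint torques, N m; "ee_pos": TCP position; "ee_rot": TCP orientation; "force": force on the tool from outside, world axes, zero at the start; "torque": the same for the moment, N m; "gripper_width": finger opening in mm; "gripper_force": force on a finger pad.
Only numpy, scipy, OpenCV 4.12 (cv2) and the standard library are available. Lean on these libraries where they do the work, as an engineer would, in place of code of your own. Each camera call takes 0.05 s, during which the arm holds its last target. There are 200 camera calls.

## Working session

There is one attempt and no reset: what is moved stays moved. The work goes in short steps, Python scripts to look and compute and a tool call to move; the robot and the scene stay as the last step left them, time stands still between calls to the robot, and variables do not carry over. Pictures are saved under pics/ and viewed, at most 10 in all, crops included, and the job is handed in when it is done.

Besides the shell and the picture viewer there is one more tool, called after "Request:" as name(argument=value, ...) on one line, values as JSON. step_arm: Moves the arm, as the interface text tells. Its arguments: {"type":"object","properties":{"plan":{"type":"array","items":{"type":"number"}},"hand":{"type":"number"},"newtons":{"type":"number"}},"required":["plan"]}

```bash
mkdir -p pics
cat > h.py <<'E'
import numpy as np, cv2
from scipy.spatial.transform import Rotation as R
from workcell import sensors, viewer, env
def rot(a):
    a=np.array(a,float)
    return a if a.shape==(3,3) else R.from_euler('xyz',a,degrees=True).as_matrix()
def ray(p,px):
    d=rot(p['attitude'])@np.array([(px[0]-p['cx'])/p['fx'],(px[1]-p['cy'])/p['fy'],1.])
    return np.array(p['position'],float),d/np.linalg.norm(d)
def atz(p,px,z):
    o,d=ray(p,px); return o+d*(z-o[2])/d[2]
def tri(*rs):
    A=sum(np.eye(3)-np.outer(d,d) for o,d in rs); b=sum((np.eye(3)-np.outer(d,d))@o for o,d in rs)
    return np.linalg.solve(A,b)
def save(p,n,crop=None,k=1):
    im=p['img'][...,::-1]
    if crop: im=im[crop[1]:crop[3],crop[0]:crop[2]]
    cv2.imwrite('pics/'+n,cv2.resize(np.ascontiguousarray(im),None,fx=k,fy=k,interpolation=cv2.INTER_CUBIC))
def proj(p,X):
    c=rot(p['attitude']).T@(np.array(X,float)-np.array(p['position'])); return [p['cx']+p['fx']*c[0]/c[2],p['cy']+p['fy']*c[1]/c[2]]
E
python3 - <<'E'
from h import *
np.set_printoptions(precision=1,suppress=True)
for c in ('top','scene'):
    p=viewer.grab_frame(c); save(p,c+'.png'); print(c,p['position'],p['attitude'],p['fx'])
    for n in ('tongs','tongs_grip','tongs_jaw','roll','plate','board','tumbler','eggcup','book'):
        print(n,[(np.round(d['location'],1),round(d['score'],2),atz(p,d['location'],{'tongs_grip':12,'tongs_jaw':12,'roll':18}.get(n,0))) for d in viewer.pinpoint(n,p)[:5]])
E
```

```text
top [384.9  76.  992.2] [-166.7   -0.2  -83.4] 397.1582200385101
tongs [(array([477.3, 267.8]), 0.65, array([ 496.2, -324.4,    0. ]))]
tongs_grip [(array([481.9, 271. ]), 0.97, array([ 488.4, -330.9,   12. ]))]
tongs_jaw [(array([479. , 237.7]), 0.93, array([ 569.6, -322.3,   12. ])), (array([349.3, 225.8]), 0.36, array([562.3,   0.7,  12. ]))]
roll [(array([193. , 278.2]), 0.69, array([390.7, 363.2,  18. ])), (array([277. , 226.9]), 0.56, array([537.8, 179.2,  18. ])), (array([218.3, 220.4]), 0.54, array([537.2, 326.5,  18. ])), (array([163.9, 218.1]), 0.47, array([527.4, 462.1,  18. ]))]
plate [(array([349.3, 225.1]), 0.58, array([566.3,  -0. ,   0. ]))]
board [(array([218. , 218.6]), 0.87, array([544.5, 332.7,   0. ]))]
tumbler [(array([410.5, 162.7]), 0.66, array([ 750.2, -144.4,    0. ]))]
eggcup [(array([333.5, 148.7]), 0.88, array([765.7,  60.7,   0. ])), (array([271.5, 142.9]), 0.36, array([762.9, 226.1,   0. ]))]
book [(array([269.6, 141.7]), 0.82, array([765.6, 231.6,   0. ]))]
scene [905.2 492.5 856.7] [-148.2   -0.6  142.5] 378.67631479169563
tongs [(array([259.6, 101.9]
[... 273 characters left out ...]
, 304.5]), 0.76, array([524.9, 479.4,  18. ])), (array([389.8, 256.4]), 0.67, array([541.3, 322.6,  18. ])), (array([352.8, 219. ]), 0.57, array([545.8, 192.1,  18. ])), (array([446.2, 237.5]), 0.47, array([396.4, 370.2,  18. ]))]
plate [(array([302.7, 173.9]), 0.74, array([556.6,  -6.3,   0. ]))]
board [(array([391.7, 261.4]), 0.84, array([538.8, 331.2,  -0. ])), (array([246.3, 227.4]), 0.23, array([769.1,  41. ,   0. ]))]
tumbler [(array([219.1, 175. ]), 0.78, array([ 742.5, -142.1,    0. ])), (array([263.7,  95. ]), 0.18, array([ 472.7, -329.3,    0. ]))]
eggcup [(array([250.5, 231.4]), 0.57, array([766.7,  57. ,   0. ]))]
book [(array([296.3, 285. ]), 0.75, array([756.5, 239.3,   0. ]))]
```

View pics/top.png

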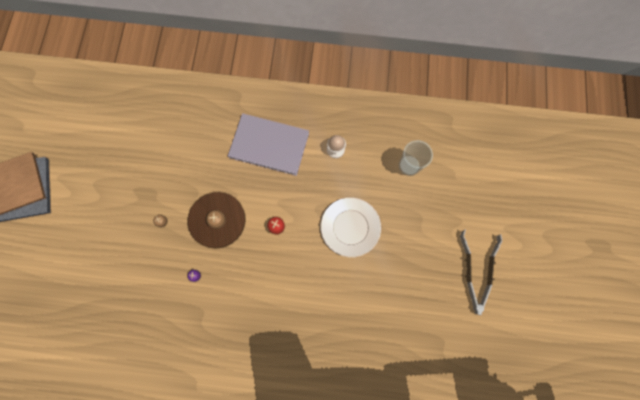

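View pics/scene.png

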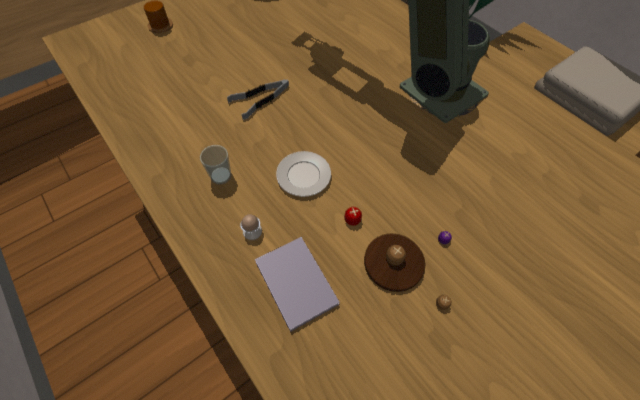

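The top view shows the tongs at (480,270), hinge at (480,309) and jaws at (461,233) and (497,237). The plate is at (351,227) and the board at (217,220).
Things that could be taken for the roll: brown on the board (216,219), small brown (160,221), red (276,226), purple (194,275). I choose the larger brown one, on the board, and check it in a crop.

Run:
```python
from h import *
np.set_printoptions(precision=1,suppress=True)
t=viewer.grab_frame('top'); s=viewer.grab_frame('scene')
save(s,'crop.png',(320,180,480,330),4)
T={n:[d['location'] for d in viewer.boxes_of(n,t)] for n in ('roll','plate','board','eggcup')}
S={n:[d['location'] for d in viewer.boxes_of(n,s)] for n in T}
print(T,S)
for n,a,b in (('grip',(481.9,271),(262.3,92.7)),('jaw',(479,237.7),(237.8,105.2)),('roll o',(218.3,220.4),(389.8,256.4)),('plate',(349.3,225.1),(302.7,173.9))):
    print(n,tri(ray(t,a),ray(s,b)))
print('hinge',atz(t,(480,309),12),'jawtips',atz(t,(461,233),20),atz(t,(497,237),20))
print(sensors.state())
```

```text
{'roll': [[218.9, 218.4], [192.6, 273.5], [160.9, 216.5], [276.1, 225.6]], 'plate': [[349.2, 225.5]], 'board': [[214.0, 229.7], [268.9, 145.4]], 'eggcup': [[335.3, 147.3]]} {'roll': [[352.2, 214.5], [444.3, 304.2], [393.0, 253.6], [444.4, 237.9]], 'plate': [[302.5, 171.8]], 'board': [[391.9, 263.6]], 'eggcup': [[248.6, 225.6], [304.0, 170.8]]}
grip [ 484.3 -322.5   23.3]
jaw [ 569.2 -320.5   18.8]
roll o [539.  324.5  17. ]
plate [563.    1.7  14.9]
hinge [ 398.  -327.9   12. ] jawtips [ 574.7 -274.6   20. ] [ 574.9 -363.2   20. ]
{'time_s': 1.5, 'qpos': array([-76. ,  18.3,  89.6,  -0. ,  72. ,  -1.1]), 'qvel': array([ 0.1,  0. ,  0. , -0.1,  0. ,  0.1]), 'effort': array([  0. , -41.2, -23.2,   0.1,   0. ,  -0. ]), 'ee_pos': array([ 149.9, -555.1,  228. ]), 'ee_rot': array([180. ,   0. ,  15.1]), 'force': array([ 0.6, -0.2, -0.2]), 'torque': array([-0. , -0. , -0.1]), 'gripper_force': 0.0, 'gripper_width': 91.06494709625433}
```

View pics/crop.png

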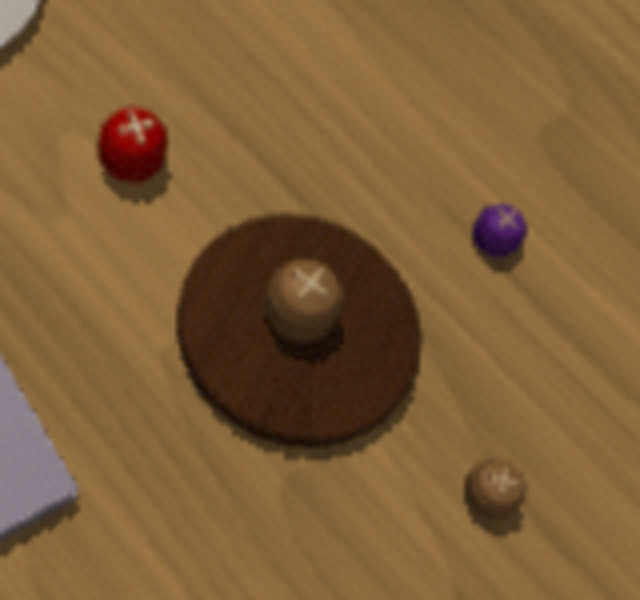

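The crop shows the brown roll on the board at (305,300). It is clearly larger than the loose brown one at (495,490); the red and purple ones are excluded. So the roll at scene (393,254) is the target. Next I go above the tongs.

Request:
step_arm(plan=[3.2, -1.12, 0, 0, 0, 0, 3.2, -1.12, 0, 0, 0, 0, 3.2, -1.12, 0, 0, 0, 0, 3.2, -1.12, 0, 0, 0, 0, 3.2, -1.12, 0, 0, 0, 0], hand=9.1)

```text
time_s: 1.92
ee_pos: [290.8, -458.4, 228.1]
ee_rot: [180.0, -0.0, 15.1]
force: [0.4, -0.0, -0.9]
gripper_width: 90.9
gripper_force: 0.0
```

Request:
step_arm(plan=[3.2, -1.12, 0, 0, 0, 0, 3.2, -1.12, 0, 0, 0, 0, 3.2, -1.12, 0, 0, 0, 0, 3.2, -1.12, 0, 0, 0, 0, 3.2, -1.12, 0, 0, 0, 0])

```text
time_s: 2.33
ee_pos: [430.9, -362.4, 228.1]
ee_rot: [180.0, -0.0, 15.1]
force: [0.2, -0.3, 0.2]
gripper_width: 91.1
gripper_force: 0.0
```

Request:
step_arm(plan=[3.2, -1.12, 0, 0, 0, 0, 3.2, -1.12, 0, 0, 0, 0, 0, 0, 1.5, 0, 0, 0.114, 0, 0, 1.5, 0, 0, 0.114, 0, 0, 0, 0, 0, 0])

```text
time_s: 2.75
ee_pos: [484.7, -323.7, 195.0]
ee_rot: [-179.8, 0.3, 2.0]
force: [-0.5, -0.0, -0.2]
gripper_width: 90.8
gripper_force: 0.0
```

Run:
```python
from h import *
np.set_printoptions(precision=1,suppress=True)
p=viewer.grab_frame('wrist'); save(p,'w1.png'); s=sensors.state(); print(s['ee_pos'],s['ee_rot'],p['position'],p['attitude'],s['time_s'])
for n in ('tongs','tongs_grip','tongs_jaw'):
    print(n,[(np.round(d['location'],1),round(d['score'],2),atz(p,d['location'],{'tongs':0}.get(n,12))) for d in viewer.pinpoint(n,p)[:5]])
```

```text
[ 485.  -324.4  196.6] [-179.9    0.2    2.2] [ 561.7 -321.3  350. ] [164.    0.3 -88. ] 2.8
tongs []
tongs_grip []
tongs_jaw []
```

View pics/w1.png

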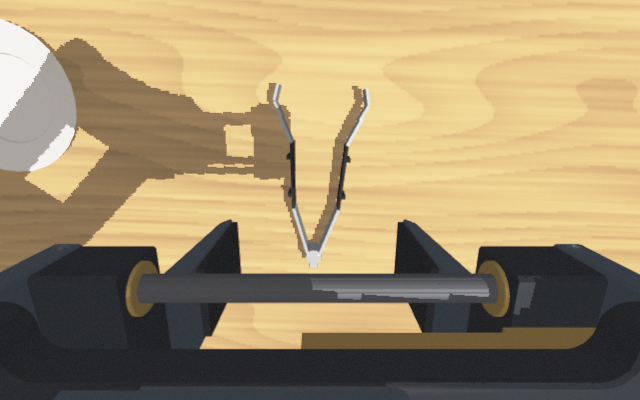

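The wrist view shows the tongs open, with the hinge at (313,258), ribs at (290,157), (292,193), (346,158) and (342,193), and jaw tips at (277,90) and (367,95). The fingers are still hidden above the table.

Run:
```python
from h import *
np.set_printoptions(precision=1,suppress=True)
p=viewer.grab_frame('wrist')
for n,q in dict(ribLf=(290,157),ribLb=(292,193),ribRf=(346,158),ribRb=(342,193),hinge=(313,258),tipL=(278,86),tipR=(366,91),VL=(275,100),VR=(368,103)).items(): print(n,atz(p,q,20))
t=viewer.grab_frame('top')
for n,a,b in (('hinge',(313,258),(480,309)),('tipL',(278,86),(461,233)),('tipR',(366,91),(497,237))): print(n,tri(ray(p,a),ray(t,b)))
```

```text
ribLf [ 514.2 -295.5   20. ]
ribLb [ 475.1 -298.2   20. ]
ribRf [ 515.3 -354.5   20. ]
ribRb [ 477.2 -352.5   20. ]
hinge [ 398.7 -323.6   20. ]
tipL [ 584.4 -282.6   20. ]
tipR [ 582.9 -370.3   20. ]
VL [ 571.  -279.6   20. ]
VR [ 571.6 -373.2   20. ]
hinge [ 398.3 -324.    20.1]
tipL [ 582.2 -281.1   -0.3]
tipR [ 582.7 -375.3   -8.9]
```

Request:
step_arm(plan=[0.95, 0.05, 4, 0, 0, 0.056, 0, 0, 4, 0, 0, 0, 0, 0, 4, 0, 0, 0, 0, 0, 1.5, 0, 0, 0, 0, 0, 0, 0, 0, 0])

```text
time_s: 3.47
ee_pos: [492.6, -324.1, 59.2]
ee_rot: [-179.7, 0.4, -1.1]
force: [-0.4, -0.7, 0.5]
gripper_width: 91.1
gripper_force: 0.0
```

Run:
```python
from h import *
np.set_printoptions(precision=1,suppress=True)
p=viewer.grab_frame('wrist'); save(p,'w2.png'); s=sensors.state(); print(s['ee_pos'],s['ee_rot'],p['position'],p['attitude'],s['time_s'])
for n in ('tongs','tongs_grip','tongs_jaw'):
    print(n,[(np.round(d['location'],1),round(d['score'],2),atz(p,d['location'],{'tongs':0}.get(n,12))) for d in viewer.pinpoint(n,p)[:5]])
```

```text
[ 494.3 -325.3   61.9] [-179.9    0.1   -1.2] [ 569.9 -326.3  214. ] [163.8   0.4 -91.2] 3.5167
tongs []
tongs_grip []
tongs_jaw []
```

View pics/w2.png

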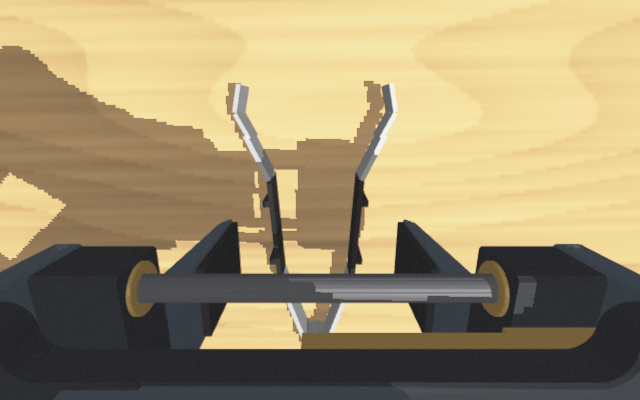

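The ribs now show at (266,200), (274,256), (365,199) and (357,255), and the jaw tips at (243,85) and (388,85). I triangulate these against the earlier view.

Run:
```python
from h import *
np.set_printoptions(precision=1,suppress=True)
p=viewer.grab_frame('wrist'); q=dict(p); q['position']=[561.7,-321.3,350.0]; q['attitude']=[164.0,.3,-88.0]
for n,a,b in (('LF',(266,200),(290,157)),('LB',(274,256),(292,193)),('RF',(365,199),(346,158)),('RB',(357,255),(342,193)),('tL',(243,86),(278,86)),('tR',(390,84),(366,90)),('VL',(234,112),(274,101)),('VR',(396,112),(368,104))):
    print(n,tri(ray(p,a),ray(q,b)),atz(p,a,12),atz(p,a,24))
s=sensors.state();print(s['ee_pos'],s['ee_rot'])
# where the jaws' pads appear: project fingertip centres
T=rot(s['ee_rot'])
for y in (45.5,-45.5): print([np.round(proj(p,s['ee_pos']+T@np.array([x,y,14])),0) for x in (-16,16)])
```

```text
LF [ 510.  -289.9   -3.6] [ 515.  -291.6   12. ] [ 518.3 -293.7   24. ]
LB [ 471.  -294.3    7.5] [ 473.2 -294.7   12. ] [ 478.9 -296.6   24. ]
RF [ 515.7 -354.3   22.4] [ 514.3 -359.2   12. ] [ 517.6 -357.4   24. ]
RB [ 476.9 -351.1   21.4] [ 472.7 -354.3   12. ] [ 478.5 -352.8   24. ]
tL [ 586.8 -277.9   -4.5] [ 588.7 -282.    12. ] [ 587.7 -284.6   24. ]
tR [ 579.8 -356.9   88.7] [ 588.  -373.2   12. ] [ 587.1 -370.6   24. ]
VL [ 570.7 -274.6    9.1] [ 573.3 -275.    12. ] [ 573.2 -278.    24. ]
VR [ 569.4 -362.9   71.3] [ 571.1 -377.7   12. ] [ 571.2 -374.8   24. ]
[ 496.5 -326.5   65.4] [179.8  -0.2  -1.2]
[array([395., 273.]), array([398., 222.])]
[array([241., 273.]), array([237., 222.])]
```

Request:
step_arm(plan=[0, 0, 2.3, 0, 0, 0, 0, 0, 2.3, 0, 0, 0, 0, 0, 0, 0, 0, 0, 0, 0, 0, 0, 0, 0])

```text
time_s: 4.05
ee_pos: [495.2, -325.5, 17.6]
ee_rot: [180.0, -0.0, -1.2]
force: [0.5, -0.3, 0.2]
gripper_width: 91.0
gripper_force: 0.0
```

Request:
step_arm(plan=[0, 0, 0, 0, 0, 0, 0, 0, 0, 0, 0, 0, 0, 0, 0, 0, 0, 0, 0, 0, 0, 0, 0, 0, 0, 0, 0, 0, 0, 0], hand=4.8, newtons=20)

```text
time_s: 4.47
ee_pos: [495.9, -325.7, 18.0]
ee_rot: [179.9, -0.1, -1.2]
force: [1.0, 1.4, 3.2]
gripper_width: 60.6
gripper_force: 5.9
```

Request:
step_arm(plan=[0, 0, 0, 0, 0, 0, 0, 0, 0, 0, 0, 0, 0, 0, 0, 0, 0, 0, 0, 0, 0, 0, 0, 0, 0, 0, 0, 0, 0, 0])

```text
time_s: 4.88
ee_pos: [496.1, -325.9, 18.0]
ee_rot: [179.9, -0.1, -1.2]
force: [0.9, -0.0, 5.2]
gripper_width: 48.3
gripper_force: 8.2
```

Run:
```python
from h import *
p=viewer.grab_frame('wrist'); save(p,'w3.png'); s=sensors.state(); print(s['ee_pos'],s['ee_rot'],p['position'],p['attitude'],s['time_s'],s['gripper_width'],s['gripper_force'],s['force'])
```

```text
[ 496.17484881 -325.91683558   17.96683388] [ 1.79922754e+02 -1.43585858e-01 -1.16449408e+00] [ 572.04448468 -327.12886974  173.45166994] [ 1.64377554e+02  3.86007065e-02 -9.11788802e+01] 4.9333 48.37231032096159 8.196846395730972 [1.39069561 0.46448779 5.9086006 ]
```

View pics/w3.png

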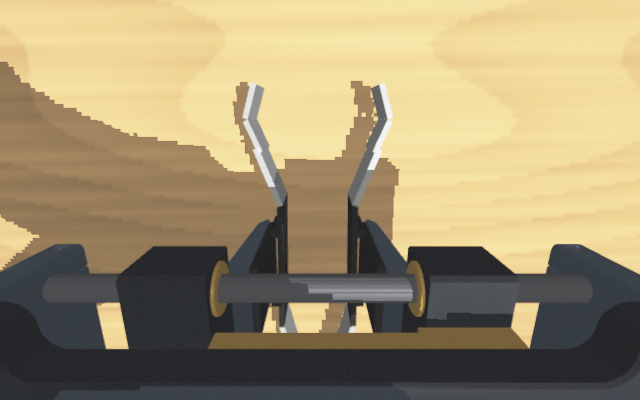

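Run:
```python
from h import *
np.set_printoptions(precision=1,suppress=True)
p=viewer.grab_frame('wrist')
for a in ((242,120),(391,120),(250,86),(386,84),(255,87),(380,86)): print(a,atz(p,a,24))
print(sensors.state()['force'])
```

```text
(242, 120) [ 569.  -292.6   24. ]
(391, 120) [ 567.6 -360.6   24. ]
(250, 86) [ 583.6 -297.4   24. ]
(386, 84) [ 583.2 -357.8   24. ]
(255, 87) [ 583.1 -299.6   24. ]
(380, 86) [ 582.4 -355.1   24. ]
[1.8 0.7 5.6]
```

The V apexes at (242,120) and (391,120) put the jaws only about 62 mm apart at a 48 mm grip. That means the pads sit on the ribs. I open, rise and look again.

Request:
step_arm(plan=[0, 0, 0, 0, 0, 0, 0, 0, 0, 0, 0, 0, 0, 0, 0, 0, 0, 0, 0, 0, 0, 0, 0, 0, 0, 0, 0, 0, 0, 0], hand=9.1)

```text
time_s: 5.4
ee_pos: [494.7, -325.2, 16.5]
ee_rot: [-180.0, 0.1, -1.2]
force: [-0.1, -0.3, 0.7]
gripper_width: 78.7
gripper_force: 0.0
```

Request:
step_arm(plan=[0, 0, 0, 0, 0, 0, 0, 0, -3.5, 0, 0, 0, 0, 0, -3.5, 0, 0, 0, 0, 0, 0, 0, 0, 0, 0, 0, 0, 0, 0, 0])

```text
time_s: 5.82
ee_pos: [496.2, -326.2, 88.8]
ee_rot: [179.9, -0.2, -1.2]
force: [-0.4, -0.6, -0.1]
gripper_width: 90.7
gripper_force: 0.0
```

Run:
```python
from h import *
np.set_printoptions(precision=1,suppress=True)
a=cv2.imread('pics/w3.png')[180:340,220:420]
p=viewer.grab_frame('wrist'); s=sensors.state(); print(s['ee_pos'],s['ee_rot'],p['position'],p['attitude'],s['time_s'],s['gripper_width'])
b=p['img'][...,::-1][60:340,210:410]
f=lambda i,k:cv2.resize(np.ascontiguousarray(i),None,fx=k,fy=k,interpolation=cv2.INTER_CUBIC)
c=np.zeros((560,800,3),np.uint8); c[:320,:400]=f(a,2); c[:,400:]=f(b,2); cv2.imwrite('pics/w4.png',c)
```

```text
[ 495.  -325.4   87.2] [180.   -0.   -1.2] [ 571.9 -327.2  244.4] [164.4  -0.  -91.2] 5.8667 91.08349721494558
```

View pics/w4.png

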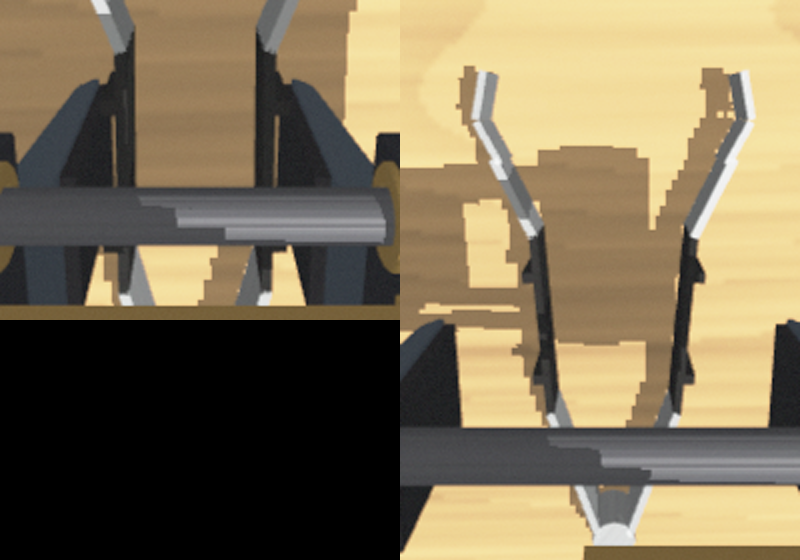

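On the left, the pads press on the front ribs, so the tool must sit further back relative to the tongs. On the right (tongs open again), the front ribs are at (272,193) and (360,195), the rear ribs at (279,248) and (354,248), and the hinge at (317,328).

Run:
```python
from h import *
np.set_printoptions(precision=1,suppress=True)
p=viewer.grab_frame('wrist')
for n,a in dict(LF=(272.5,192.5),RF=(360,195),LB=(279,247.5),RB=(354,247.5),hinge=(317,327.5),VL=(246.5,120),VR=(386,119),tL=(252,96.5),tR=(382,96.5)).items(): print(n,atz(p,a,12),atz(p,a,24))
s=sensors.state();print(s['ee_pos'])
for z in (14,-5,-30):
  for y in (44,):
    print(z,[np.round(proj(p,s['ee_pos']+rot(s['ee_rot'])@np.array([x,y,z])),0) for x in (-16,16)])
```

```text
LF [ 513.  -291.7   12. ] [ 516.  -293.5   24. ]
RF [ 509.7 -357.3   12. ] [ 512.9 -355.7   24. ]
LB [ 468.2 -294.2   12. ] [ 473.6 -295.9   24. ]
RB [ 467.1 -353.3   12. ] [ 472.5 -351.9   24. ]
hinge [ 393.8 -322.6   12. ] [ 403.1 -322.8   24. ]
VL [ 566.  -276.5   12. ] [ 566.3 -279.1   24. ]
VR [ 564.7 -374.7   12. ] [ 565.  -372.2   24. ]
tL [ 581.7 -281.5   12. ] [ 581.1 -283.9   24. ]
tR [ 579.8 -371.3   12. ] [ 579.4 -369.    24. ]
[ 494.4 -325.    86.2]
14 [array([391., 273.]), array([395., 222.])]
-5 [array([399., 290.]), array([403., 234.])]
-30 [array([412., 319.]), array([418., 256.])]
```

Request:
step_arm(plan=[-0.7, -0.1, 2.3, 0, 0, 0, 0, 0, 2.3, 0, 0, 0, 0, 0, 2.4, 0, 0, 0, 0, 0, 0, 0, 0, 0, 0, 0, 0, 0, 0, 0])

```text
time_s: 6.33
ee_pos: [487.2, -323.7, 15.1]
ee_rot: [-179.9, 0.2, -1.2]
force: [0.3, 0.4, 0.3]
gripper_width: 91.1
gripper_force: 0.0
```

Request:
step_arm(plan=[0, 0, 0, 0, 0, 0, 0, 0, 0, 0, 0, 0, 0, 0, 0, 0, 0, 0, 0, 0, 0, 0, 0, 0, 0, 0, 0, 0, 0, 0], hand=6.1)

```text
time_s: 6.75
ee_pos: [488.0, -324.3, 16.9]
ee_rot: [180.0, 0.0, -1.1]
force: [0.1, 0.7, -0.1]
gripper_width: 61.9
gripper_force: 0.2
```

Request:
step_arm(plan=[0, 0, 0, 0, 0, 0, 0, 0, 0, 0, 0, 0])

```text
time_s: 6.92
ee_pos: [488.0, -324.2, 16.9]
ee_rot: [-180.0, 0.0, -1.2]
force: [-0.9, 0.0, -0.9]
gripper_width: 60.7
gripper_force: 5.9
```

Request:
step_arm(plan=[0, 0, 0, 0, 0, 0, 0, 0, 0, 0, 0, 0, 0, 0, 0, 0, 0, 0, 0, 0, 0, 0, 0, 0], hand=5.4)

```text
time_s: 7.25
ee_pos: [488.1, -324.2, 16.9]
ee_rot: [180.0, 0.0, -1.2]
force: [-0.1, 0.4, -1.2]
gripper_width: 54.3
gripper_force: 7.7
```

Run:
```python
from h import *
p=viewer.grab_frame('wrist'); save(p,'w5.png',(210,60,430,280),2.7); s=sensors.state(); print(s['ee_pos'],s['gripper_width'],s['gripper_force'],s['force'])
np.set_printoptions(precision=1,suppress=True)
im=cv2.cvtColor(p['img'],cv2.COLOR_RGB2GRAY); s=im[112:128:4,220:420]; print([list(np.where(np.abs(np.diff(r.astype(int)))>25)[0]+220) for r in s])
```

```text
[ 488.10605225 -324.24477536   16.95605548] 54.34760999488313 7.7039507031440735 [-0.75844691 -0.54257007 -0.98079773]
[[np.int64(228), np.int64(233), np.int64(234), np.int64(239), np.int64(240), np.int64(249), np.int64(250), np.int64(361), np.int64(363), np.int64(364), np.int64(365), np.int64(386), np.int64(395), np.int64(396), np.int64(397)], [np.int64(228), np.int64(235), np.int64(236), np.int64(241), np.int64(242), np.int64(251), np.int64(252), np.int64(361), np.int64(383), np.int64(393), np.int64(394), np.int64(395)], [np.int64(232), np.int64(237), np.int64(238), np.int64(243), np.int64(244), np.int64(253), np.int64(254), np.int64(357), np.int64(382), np.int64(391), np.int64(392)], [np.int64(233), np.int64(239), np.int64(240), np.int64(245), np.int64(246), np.int64(255), np.int64(256), np.int64(357), np.int64(377), np.int64(378), np.int64(379), np.int64(380), np.int64(389), np.int64(390)]]
```

View pics/w5.png

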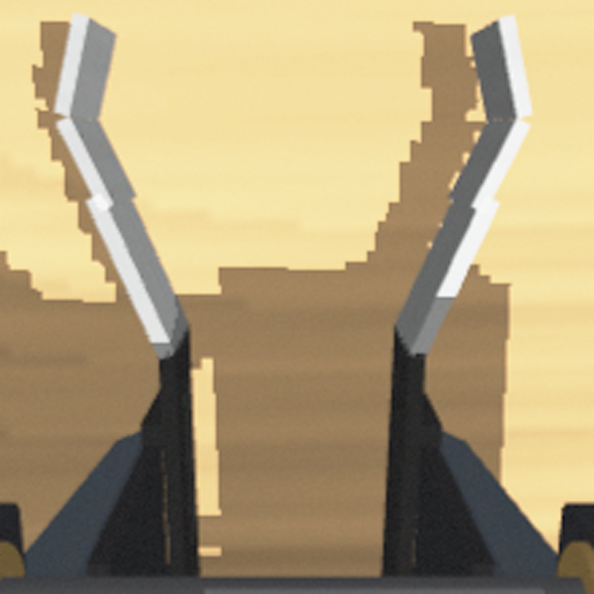

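The front rib shows just ahead of the finger at crop (150,400), and contact began at about 62 mm, which fits the rear ribs. I check the tongs' x now.

Run:
```python
from h import *
np.set_printoptions(precision=1,suppress=True)
p=viewer.grab_frame('wrist'); s=sensors.state()
f=lambda u,v:(210+u/2.7,60+v/2.7)
for n,a in dict(VL=(57,118),VR=(530,118),tL=(80,18),tR=(508,18),zoneFL=(165,352),zoneFR=(415,350),ribL=(150,400),ribR=(430,405)).items(): print(n,atz(p,f(*a),12),atz(p,f(*a),24))
print(p['position'],p['attitude'],s['ee_pos'])
for z in (13,5,-7,-15): print(z,(np.array(proj(p,s['ee_pos']+rot(s['ee_rot'])@np.array([16,-27,z])))-[210,60])*2.7)
```

```text
VL [ 568.5 -283.8   12. ] [ 568.1 -287.    24. ]
VR [ 566.7 -368.5   12. ] [ 566.5 -365.3   24. ]
tL [ 585.  -289.4   12. ] [ 583.4 -292.1   24. ]
tR [ 583.4 -363.7   12. ] [ 582.  -360.9   24. ]
zoneFL [ 525.  -300.6   12. ] [ 527.9 -302.5   24. ]
zoneFR [ 524.4 -348.7   12. ] [ 527.4 -347.    24. ]
ribL [ 515.3 -297.1   12. ] [ 519.  -299.2   24. ]
ribR [ 513.2 -351.9   12. ] [ 517.1 -349.9   24. ]
[ 564.4 -325.7  172.2] [164.2   0.1 -91.2] [ 488.1 -324.3   16.9]
13 [161.9 437.5]
5 [156.1 451.1]
-7 [146.3 473.9]
-15 [138.9 491. ]
```

Request:
step_arm(plan=[0, 0, 0, 0, 0, 0, 0, 0, 0, 0, 0, 0, 0, 0, 0, 0, 0, 0, 0.36, 0, 0, 0, 0, 0, 0, 0, 0, 0, 0, 0], hand=7.6)

```text
time_s: 7.77
ee_pos: [492.6, -324.6, 17.2]
ee_rot: [180.0, -0.1, -1.2]
force: [0.0, 0.3, 0.3]
gripper_width: 76.0
gripper_force: 0.0
```

Request:
step_arm(plan=[0, 0, 0, 0, 0, 0, 0, 0, 0, 0, 0, 0, 0, 0, 0, 0, 0, 0, 0, 0, 0, 0, 0, 0], hand=6.1)

```text
time_s: 8.1
ee_pos: [491.7, -324.3, 16.9]
ee_rot: [-180.0, 0.0, -1.2]
force: [-0.9, 0.5, -0.2]
gripper_width: 60.8
gripper_force: 0.0
```

Request:
step_arm(plan=[0, 0, 0, 0, 0, 0, 0, 0, 0, 0, 0, 0, 0, 0, 0, 0, 0, 0], hand=5.8)

```text
time_s: 8.35
ee_pos: [491.8, -324.4, 17.0]
ee_rot: [180.0, -0.0, -1.2]
force: [-0.2, -0.6, -0.3]
gripper_width: 58.0
gripper_force: 1.2
```

Request:
step_arm(plan=[0, 0, 0, 0, 0, 0, 0, 0, 0, 0, 0, 0, 0, 0, 0, 0, 0, 0], hand=5.4)

```text
time_s: 8.6
ee_pos: [491.8, -324.3, 17.0]
ee_rot: [180.0, -0.0, -1.2]
force: [-0.1, 0.5, -0.3]
gripper_width: 54.1
gripper_force: 4.7
```

Run:
```python
from h import *
p=viewer.grab_frame('wrist'); save(p,'w6.png',(210,60,430,280),2.7); s=sensors.state(); print(s['ee_pos'],s['gripper_width'],s['gripper_force'],s['force'],s['time_s'])
im=cv2.cvtColor(p['img'],cv2.COLOR_RGB2GRAY); s=im[100:128:4,220:420]; print([(np.where(np.abs(np.diff(r.astype(int)))>25)[0]+220).tolist() for r in s])
```

```text
[ 491.76295497 -324.28156353   16.95431479] 54.27224715412532 4.67372752726078 [ 0.43947679  0.6558658  -0.65689662] 8.65
[[220, 225, 237, 238, 377, 393, 394, 396, 397, 408, 409], [224, 225, 237, 238, 377, 409, 410], [224, 236, 237, 377, 398, 410, 411], [224, 236, 373, 392, 393, 398, 410, 411], [220, 226, 238, 239, 373, 408, 409], [220, 221, 222, 228, 240, 241, 369, 394, 406, 407], [221, 224, 225, 230, 231, 242, 243, 369, 403, 404, 405]]
```

Seated now: no force at 61 mm, 4.7 N at 54 mm, and the jaws are 187 px apart as expected. I squeeze to 48 mm and lift.

Request:
step_arm(plan=[0, 0, 0, 0, 0, 0, 0, 0, 0, 0, 0, 0, 0, 0, 0, 0, 0, 0, 0, 0, 0, 0, 0, 0], hand=4.8)

```text
time_s: 8.98
ee_pos: [491.7, -324.3, 17.0]
ee_rot: [180.0, -0.0, -1.2]
force: [-0.4, 0.5, -0.1]
gripper_width: 48.1
gripper_force: 5.7
```

Request:
step_arm(plan=[0, 0, -1, 0, 0, 0, 0, 0, -3, 0, 0, 0, 0, 0, -3.5, 0, 0, 0, 0, 0, -3.5, 0, 0, 0, 0, 0, -2, 0, 0, 0])

```text
time_s: 9.4
ee_pos: [492.9, -325.3, 151.6]
ee_rot: [179.8, -0.3, -1.2]
force: [0.6, -1.3, -0.7]
gripper_width: 48.4
gripper_force: 5.4
```

Run:
```python
from h import *
p=viewer.grab_frame('wrist'); s=sensors.state(); print(s['ee_pos'],s['gripper_width'],s['gripper_force'],s['force'],s['time_s'])
im=cv2.cvtColor(p['img'],cv2.COLOR_RGB2GRAY); s=im[80:128:6,220:420]; print([(np.where(np.abs(np.diff(r.astype(int)))>25)[0]+220).tolist() for r in s])
```

```text
[ 494.46804526 -326.29225517  154.77325375] 48.037352068588284 5.4369753040373325 [ 1.04024846 -0.15738006  1.40036419] 9.45
[[240, 251, 279, 292, 293, 383, 384, 394, 395], [238, 239, 250, 282, 295, 296, 384, 385, 395, 396, 397], [237, 238, 248, 249, 282, 293, 294, 385, 386, 396, 397, 398], [236, 237, 247, 248, 280, 293, 294, 387, 397, 398, 399], [235, 246, 247, 276, 291, 292, 388, 399, 400], [234, 245, 276, 291, 292, 389, 390, 400, 401], [221, 222, 236, 237, 247, 248, 272, 287, 288, 387, 397, 398, 399], [224, 225, 239, 240, 260, 261, 263, 294, 295, 384, 394, 395, 396]]
```

Lifted: the jaws hold steady in view at (234,110) and (401,110). I carry the tongs to above the roll.

Request:
step_arm(plan=[-0.2, -1.5, 0, 0, 0, 0, -0.2, -3, 0, 0, 0, 0, -0.2, -3.5, 0, 0, 0, 0, -0.2, -3.5, 0, 0, 0, 0, -0.2, -3.5, 0, 0, 0, 0])

```text
time_s: 9.87
ee_pos: [482.9, -171.7, 145.6]
ee_rot: [-179.9, 0.2, -1.2]
force: [0.3, 0.2, -1.0]
gripper_width: 48.0
gripper_force: 5.4
```

Request:
step_arm(plan=[-0.2, -3.5, 0, 0, 0, 0, -0.2, -3.5, 0, 0, 0, 0, -0.2, -3.5, 0, 0, 0, 0, -0.2, -3.5, 0, 0, 0, 0, -0.2, -3.5, 0, 0, 0, 0])

```text
time_s: 10.28
ee_pos: [476.1, 3.2, 145.8]
ee_rot: [-180.0, 0.2, -1.2]
force: [0.3, 0.5, -0.7]
gripper_width: 48.0
gripper_force: 5.4
```

Request:
step_arm(plan=[-0.2, -3.5, 0, 0, 0, 0, -0.2, -3.5, 0, 0, 0, 0, -0.2, -3.5, 0, 0, 0, 0, -0.2, -3.5, 0, 0, 0, 0, -0.2, -3.5, 0, 0, 0, 0])

```text
time_s: 10.7
ee_pos: [469.5, 177.8, 145.7]
ee_rot: [179.9, 0.2, -1.1]
force: [0.4, 0.0, -1.5]
gripper_width: 48.5
gripper_force: 5.4
```

Request:
step_arm(plan=[-0.2, -3.5, 0, 0, 0, 0, -0.2, -3.5, 0, 0, 0, 0, -0.2, -3, 0, 0, 0, 0, -0.2, -2, 0, 0, 0, 0, -0.2, -1, 0, 0, 0, 0])

```text
time_s: 11.12
ee_pos: [462.6, 308.6, 145.5]
ee_rot: [179.9, 0.1, -1.0]
force: [0.1, -0.6, -1.5]
gripper_width: 47.9
gripper_force: 5.4
```

Request:
step_arm(plan=[0, 0, 0, 0, 0, 0, 0, 0, 0, 0, 0, 0])

```text
time_s: 11.28
ee_pos: [463.3, 305.6, 146.0]
ee_rot: [179.9, 0.1, -1.1]
force: [-0.0, -0.3, -1.5]
gripper_width: 48.0
gripper_force: 5.4
```

Run:
```python
from h import *
np.set_printoptions(precision=1,suppress=True)
p=viewer.grab_frame('wrist'); save(p,'w7.png'); s=sensors.state(); print(s['ee_pos'],s['ee_rot'],s['gripper_width'],s['gripper_force'],s['force'],s['time_s'],p['position'],p['attitude'])
for n in ('roll','board','tongs_jaw'):
  for f in (viewer.pinpoint,viewer.boxes_of):
    try: print(n,[(np.round(d['location'],1),round(d['score'],2),atz(p,d['location'],18),atz(p,d['location'],38)) for d in f(n,p)[:5]])
    except Exception as e: print(e)
```

```text
[463.7 305.1 146.3] [179.9   0.1  -1.2] 47.83746338550025 5.4336353950202465 [-0.7 -0.3  0.7] 11.3333 [539.9 304.5 301.2] [164.1  -0.  -91.1]
roll [(array([132.8, 132.1]), 0.96, array([524.4, 466. ,  18. ]), array([525.5, 454.6,  38. ])), (array([285.6, 110.2]), 0.63, array([540.2, 331.6,  18. ]), array([540.2, 329.7,  38. ])), (array([450.5, 104.8]), 0.56, array([541.9, 190.5,  18. ]), array([541.8, 198.6,  38. ]))]
roll [(array([283.2, 109.3]), 0.73, array([541. , 333.6,  18. ]), array([540.9, 331.6,  38. ])), (array([127.7, 136.4]), 0.68, array([520.8, 471.2,  18. ]), array([522.2, 459.4,  38. ])), (array([460.7, 104.1]), 0.58, array([542.3, 181.9,  18. ]), array([542.2, 190.5,  38. ]))]
board []
board [(array([289.6,  89.9]), 0.7, array([556.6, 327.5,  18. ]), array([555.5, 325.9,  38. ]))]
tongs_jaw []
tongs_jaw [(array([355.6, 185.1]), 0.63, array([473.1, 270.6,  18. ]), array([477.8, 273. ,  38. ]))]
```

View pics/w7.png

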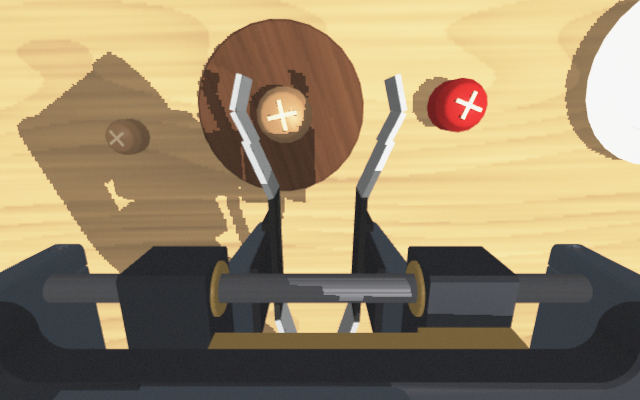

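The roll is at (283,112) on the board, between the jaws' image at (236,108) and (403,108) but left of centre. The small brown one is at (127,136), the red one at (460,104).

Run:
```python
from h import *
np.set_printoptions(precision=1,suppress=True)
w=viewer.grab_frame('wrist'); t=viewer.grab_frame('top'); c=viewer.grab_frame('scene'); s=sensors.state()
hsv=cv2.cvtColor(w['img'],cv2.COLOR_RGB2HSV)
print('w-s',tri(ray(w,(283,112)),ray(c,(393,253.6))),'w-t',tri(ray(w,(283,112)),ray(t,(218.9,218.4))),'all',tri(ray(w,(283,112)),ray(c,(393,253.6)),ray(t,(218.9,218.4))))
for z in (30,38): print(z,atz(w,(283,112),z),atz(t,(217,219),z),atz(c,(395,255),z))
z=s['ee_pos'][2]-17+24
a=[atz(w,q,z) for q in ((234,111),(403,111),(241,75),(394,75))]
print(s['ee_pos'],z,np.array(a),'apexmid',(a[0]+a[1])/2)
```

```text
w-s [541.7 329.4  46.3] w-t [542.9 333.2   0.1] all [539.6 326.5  35.8]
30 [540.5 332.8  30. ] [538.4 327.2  30. ] [534.3 329.9  30. ]
38 [540.5 331.9  38. ] [537.2 325.1  38. ] [537.9 331.5  38. ]
[464.6 305.9 147. ] 154.00426194855123 [[541.6 341.7 154. ]
 [539.9 265.7 154. ]
 [556.7 337.2 154. ]
 [555.2 270.4 154. ]] apexmid [540.8 303.7 154. ]
```

Request:
step_arm(plan=[-0.1, -1.4, 0, 0, 0, 0, 0, -1.3, 0, 0, 0, 0, 0, 0, 2.7, 0, 0, 0, 0, 0, 2.7, 0, 0, 0, 0, 0, 0, 0, 0, 0])

```text
time_s: 12.2
ee_pos: [461.1, 332.9, 88.4]
ee_rot: [179.7, 0.4, -1.1]
force: [-1.6, -1.2, -1.8]
gripper_width: 48.2
gripper_force: 5.5
```

Run:
```python
from h import *
np.set_printoptions(precision=1,suppress=True)
p=viewer.grab_frame('wrist'); s=sensors.state(); print(s['ee_pos'],s['gripper_width'],s['time_s'])
for f in (viewer.pinpoint,viewer.boxes_of): print([(np.round(d['location'],1),round(d['score'],2),atz(p,d['location'],38)) for d in f('roll',p)[:4]])
hsv=cv2.cvtColor(p['img'],cv2.COLOR_RGB2HSV)
# roll dome: bright tan blob between the jaws, surrounded by dark board
m=((p['img'][...,0]>150)&(p['img'][...,0]>p['img'][...,2]*1.25)).astype(np.uint8); m[:, :235]=0; m[:,400:]=0; m[190:]=0
n,l,st,ce=cv2.connectedComponentsWithStats(m); i=np.argsort(-st[1:,4])[:5]+1; print(st[i],ce[i])
z=s['ee_pos'][2]+7; print((atz(p,(234,111),z)+atz(p,(403,111),z))/2)
```

```text
[462.2 333.4  90.5] 47.48926294007013 12.25
[(array([320. , 108.7]), 0.93, array([538. , 329.9,  38. ])), (array([124.4, 138. ]), 0.92, array([522.5, 454.4,  38. ])), (array([517.3, 100.3]), 0.8, array([540.6, 208. ,  38. ])), (array([275.9, 277.1]), 0.54, array([421.6, 363.8,  38. ]))]
[(array([536.7,  98.8]), 0.94, array([541.3, 196.2,  38. ])), (array([115.2, 135.5]), 0.81, array([524.2, 460. ,  38. ]))]
[[ 290   74   61   72 2875]
 [ 359    0   41   42  712]
 [ 372  153   28   37  532]
 [ 235    0   27   20  247]
 [ 380   41   12   36  104]] [[319.9 108.8]
 [387.   12.2]
 [389.6 177.5]
 [242.9   6. ]
 [385.4  60.2]]
[537.2 331.3  97.5]
```

Centred: the roll is at (320,109) and the jaw middle at (318,111). I go down.

Request:
step_arm(plan=[0, 0, 1.8, 0, 0, 0, 0, 0, 1.8, 0, 0, 0, 0, 0, 1.6, 0, 0, 0, 0, 0, 0, 0, 0, 0, 0, 0, 0, 0, 0, 0])

```text
time_s: 12.77
ee_pos: [464.7, 333.9, 42.0]
ee_rot: [-180.0, -0.1, -1.2]
force: [0.6, -0.9, 0.3]
gripper_width: 48.2
gripper_force: 5.5
```

Request:
step_arm(plan=[0, 0, 0, 0, 0, 0, 0, 0, 0, 0, 0, 0])

```text
time_s: 12.93
ee_pos: [465.2, 334.2, 42.7]
ee_rot: [-179.9, -0.2, -1.2]
force: [0.4, 0.2, -0.8]
gripper_width: 48.2
gripper_force: 5.5
```

Run:
```python
from h import *
p=viewer.grab_frame('wrist'); s=sensors.state(); print(s['ee_pos'],s['gripper_width'],s['force'],s['time_s'])
print([(np.round(d['location'],1),round(d['score'],2)) for d in viewer.pinpoint('roll',p)[:4]])
m=((p['img'][...,0]>150)&(p['img'][...,0]>p['img'][...,2]*1.25)).astype(np.uint8); m[:, :235]=0; m[:,400:]=0; m[190:]=0
n,l,st,ce=cv2.connectedComponentsWithStats(m); i=np.argsort(-st[1:,4])[:3]+1; print(st[i],ce[i])
```

```text
[464.98768517 334.03023045  42.5149315 ] 47.96669611456633 [ 0.05193468 -0.50019683 -0.90772297] 12.9833
[(array([ 90.8, 152.4]), 0.91), (array([321.5, 117.1]), 0.81), (array([568.9, 104.7]), 0.79), (array([273.8, 316. ]), 0.61)]
[[ 285   73   83   93 5199]
 [ 393  140    3    4    4]
 [ 394   74    3    2    3]] [[327.08232352 119.31659935]
 [394.25       141.5       ]
 [395.          74.33333333]]
```

Request:
step_arm(plan=[-0.2, 0, 0, 0, 0, 0, 0, 0, 0, 0, 0, 0, 0, 0, 0, 0, 0, 0], hand=4.0, newtons=23)

```text
time_s: 13.28
ee_pos: [461.9, 333.4, 41.1]
ee_rot: [-180.0, -0.0, -1.2]
force: [-0.4, -0.9, -1.9]
gripper_width: 40.4
gripper_force: 9.1
```

Request:
step_arm(plan=[0, 0, 0, 0, 0, 0, 0, 0, 0, 0, 0, 0, 0, 0, 0, 0, 0, 0, 0, 0, 0, 0, 0, 0, 0, 0, 0, 0, 0, 0], hand=2.0)

```text
time_s: 13.7
ee_pos: [462.0, 333.4, 40.8]
ee_rot: [180.0, 0.0, -1.2]
force: [0.4, -0.2, -1.5]
gripper_width: 33.8
gripper_force: 24.2
```

Request:
step_arm(plan=[0, 0, 0, 0, 0, 0, 0, 0, 0, 0, 0, 0, 0, 0, 0, 0, 0, 0, 0, 0, 0, 0, 0, 0, 0, 0, 0, 0, 0, 0])

```text
time_s: 14.12
ee_pos: [462.0, 333.4, 40.9]
ee_rot: [180.0, 0.0, -1.2]
force: [0.5, -0.1, -0.4]
gripper_width: 33.2
gripper_force: 24.2
```

Run:
```python
from h import *
p=viewer.grab_frame('wrist'); save(p,'w8.png',(200,40,440,280),2.4);s=sensors.state(); print(s['ee_pos'],s['gripper_width'],s['gripper_force'],s['force'],s['time_s'])
print([(np.round(d['location'],1),round(d['score'],2)) for d in viewer.pinpoint('roll',p)[:4]])
```

```text
[462.01092376 333.38238728  40.90916303] 33.61203867113322 24.152688100148225 [-0.97268813  0.54875072 -0.96528978] 14.1667
[(array([ 82.7, 146.1]), 0.79), (array([319. , 109.7]), 0.74), (array([567.5,  99.9]), 0.65), (array([271. , 314.4]), 0.5)]
```

Request:
step_arm(plan=[0, 0, -1, 0, 0, 0, 0, 0, -2, 0, 0, 0, 0, 0, -2.4, 0, 0, 0, 0, 0, -2.2, 0, 0, 0, 0, 0, -1.2, 0, 0, 0])

```text
time_s: 14.63
ee_pos: [463.1, 334.1, 132.3]
ee_rot: [-179.9, -0.2, -1.2]
force: [0.7, -0.3, -1.2]
gripper_width: 33.3
gripper_force: 24.2
```

Request:
step_arm(plan=[0, 0, 0, 0, 0, 0, 0, 0, 0, 0, 0, 0])

```text
time_s: 14.8
ee_pos: [462.2, 333.5, 129.8]
ee_rot: [-179.9, -0.1, -1.2]
force: [-0.0, -0.3, -2.8]
gripper_width: 33.7
gripper_force: 24.2
```

Run:
```python
from h import *
p=viewer.grab_frame('wrist'); s=sensors.state(); print(s['ee_pos'],s['gripper_width'],s['gripper_force'],s['force'],s['time_s'])
print([(np.round(d['location'],1),round(d['score'],2)) for d in viewer.pinpoint('roll',p)[:4]])
```

```text
[461.59267428 333.05860853 128.65639188] 33.46797520877525 24.196030027378583 [ 0.1028108  -0.29670393 -2.76918236] 14.85
[(array([490.9, 103. ]), 0.82), (array([318.4, 110.1]), 0.72), (array([155.7, 135.1]), 0.61), (array([282.8, 259. ]), 0.54)]
```

The roll stays at (318,110) between the jaws, so it is lifted. Next I go over the plate.

Request:
step_arm(plan=[0.2, 1, 0, 0, 0, 0, 0.2, 2, 0, 0, 0, 0, 0.2, 2.6, 0, 0, 0, 0, 0.2, 2.6, 0, 0, 0, 0, 0.2, 2.6, 0, 0, 0, 0])

```text
time_s: 15.32
ee_pos: [469.1, 223.2, 127.7]
ee_rot: [179.9, 0.1, -1.1]
force: [-0.6, 0.8, -0.6]
gripper_width: 33.9
gripper_force: 24.2
```

Request:
step_arm(plan=[0.2, 2.6, 0, 0, 0, 0, 0.2, 2.6, 0, 0, 0, 0, 0.2, 2.6, 0, 0, 0, 0, 0.2, 2.6, 0, 0, 0, 0, 0.2, 2.6, 0, 0, 0, 0])

```text
time_s: 15.73
ee_pos: [476.2, 93.0, 128.0]
ee_rot: [180.0, 0.1, -1.2]
force: [0.8, 0.5, -1.2]
gripper_width: 33.4
gripper_force: 24.2
```

Request:
step_arm(plan=[0.2, 2.6, 0, 0, 0, 0, 0.2, 2.4, 0, 0, 0, 0, 0.2, 2, 0, 0, 0, 0, 0.2, 1.6, 0, 0, 0, 0, 0.2, 1.4, 0, 0, 0, 0])

```text
time_s: 16.15
ee_pos: [484.1, -7.1, 128.0]
ee_rot: [180.0, 0.1, -1.2]
force: [-0.3, 0.5, -2.0]
gripper_width: 33.2
gripper_force: 24.2
```

Request:
step_arm(plan=[0, 0, 0, 0, 0, 0, 0, 0, 0, 0, 0, 0, 0, 0, 0, 0, 0, 0, 0, 0, 0, 0, 0, 0, 0, 0, 0, 0, 0, 0])

```text
time_s: 16.57
ee_pos: [484.9, -4.5, 128.8]
ee_rot: [-180.0, 0.0, -1.1]
force: [0.3, 1.1, -0.5]
gripper_width: 33.1
gripper_force: 24.5
```

Run:
```python
from h import *
np.set_printoptions(precision=1,suppress=True)
w=viewer.grab_frame('wrist'); t=viewer.grab_frame('top'); c=viewer.grab_frame('scene'); s=sensors.state(); print(s['ee_pos'],s['gripper_width'],s['gripper_force'],s['force'],s['time_s'])
for n,p in (('w',w),('t',t),('c',c)):
  for k,z in (('roll',106),('plate',8)):
    print(n,k,[(np.round(d['location'],1),round(d['score'],2),atz(p,d['location'],z)) for d in viewer.pinpoint(k,p)[:5]])
f=lambda i:np.ascontiguousarray(i['img'][...,::-1])
o=np.zeros((560,640,3),np.uint8); o[:320]=f(w)[:320]; o[320:,:320]=cv2.resize(f(c)[110:230,220:380],(320,240)); o[320:,320:]=cv2.resize(f(t)[160:280,270:430],(320,240)); cv2.imwrite('pics/fin.png',o)
```

```text
[485.1  -4.7 128.9] 33.53514998135245 24.486974963801913 [-0.  -0.2 -1.6] 16.7167
w roll [(array([103.5, 135.2]), 0.8, array([550.4, 112.6, 106. ])), (array([316.8, 109.4]), 0.59, array([561.8,  -5.3, 106. ]))]
w plate []
t roll [(array([276.5, 225.2]), 0.84, array([527.7, 171.5, 106. ])), (array([162.9, 217.3]), 0.63, array([516.1, 429.8, 106. ])), (array([219.8, 218.5]), 0.6, array([528.2, 301.3, 106. ])), (array([194.9, 273.8]), 0.58, array([400. , 334.8, 106. ]))]
t plate []
c roll [(array([444.9, 238.4]), 0.7, array([453.7, 382.8, 106. ])), (array([352.6, 220.1]), 0.64, array([585.7, 225.5, 106. ])), (array([299.9, 147.4]), 0.53, array([556.4, -15.2, 106. ])), (array([442.5, 305.6]), 0.47, array([568.4, 480.8, 106. ]))]
c plate [(array([305.2, 175.3]), 0.76, array([557.1,   6.2,   8. ])), (array([392.9, 260.9]), 0.25, array([539. , 333.6,   8. ]))]
```

View pics/fin.png

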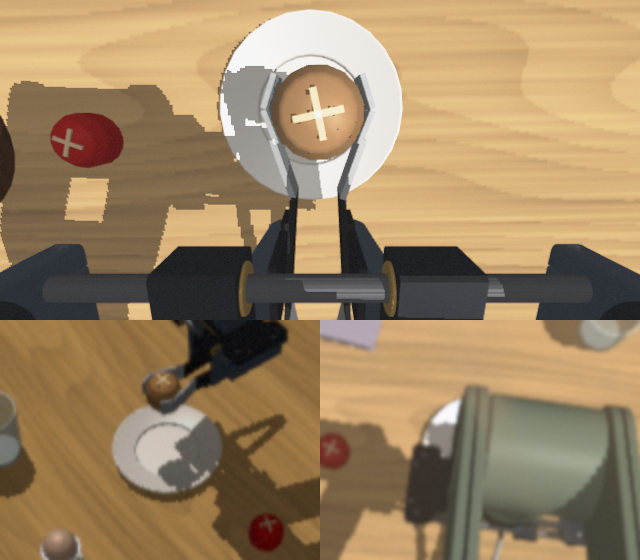

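The roll with its light cross is held at (319,111) in the jaws over the plate, whose centre is at (310,104). It needs a small shift of about 6 mm to the left before handing in.

Request:
step_arm(plan=[0.2, -0.6, 0, 0, 0, 0, 0, 0, 0, 0, 0, 0, 0, 0, 0, 0, 0, 0, 0, 0, 0, 0, 0, 0, 0, 0, 0, 0, 0, 0])

```text
time_s: 17.43
ee_pos: [487.3, 0.8, 128.9]
ee_rot: [180.0, 0.0, -1.2]
force: [1.4, 1.1, -1.5]
gripper_width: 33.6
gripper_force: 24.5
```

Request:
step_arm(plan=[0, 0, 0, 0, 0, 0, 0, 0, 0, 0, 0, 0, 0, 0, 0, 0, 0, 0, 0, 0, 0, 0, 0, 0, 0, 0, 0, 0, 0, 0])

```text
time_s: 17.85
ee_pos: [487.3, 0.8, 129.0]
ee_rot: [180.0, -0.0, -1.2]
force: [-1.1, 0.2, -1.2]
gripper_width: 33.0
gripper_force: 24.5
```

```bash
python3 -c "
from h import *
p=viewer.grab_frame('wrist'); print([(d['location'],d['score']) for d in viewer.pinpoint('roll',p)[:3]]); s=sensors.state(); print(s['ee_pos'],s['gripper_force'],s['qvel'])
print(env.job_done())"
```

```text
[([315.7, 107.5], 0.85), ([110.6, 140.7], 0.6)]
[487.32036613   0.796454   128.92103771] 24.48693279453437 [-0.04926855  0.07985786  0.00535562  0.04807325  0.01804148  0.00882554]
the job is handed in; nothing more can be done
None
```

The job is handed in at about 18 s: the tongs are closed on the roll at 24 N and hold it still about 90 mm above the centre of the white plate, after two misplaced squeezes on the tongs' ribs while first gripping them.

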